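# Tilt-sort tubes from blister strips

## Robot

A 6-joint arm with a two-finger parallel gripper is mounted at the origin on a cart in front of the work surface, level with it; the furniture and walls round the work are solid. World frame = base frame: x ahead of the robot, y to its left, z up, the work surface at z = 0. Lengths are in m, angles in rad, forces in N, time in s.
With the tool pointing down it reaches from about 0.3 to 0.95 m from the base axis. Payload 3.1 kg.
Tool frame: the origin (TCP) lies midway between the tips of the shut fingers; the grasp point (between the pads) lies 19 mm behind it; z points along the fingers, y is the line along which they close (so a half turn about z gives the same grasp; the last joint's range is limited). The gripper opens to 85 mm and grips with 20 to 120 N. Pads are 22 mm wide; open, the fingers measure 114 mm over their backs; the gripper's body (76 mm by 85 mm) begins 54 mm behind the grasp point. The pads swing forward as they close: fully open they stand 13 mm farther back than shut.
Start: joints at [1.138, 0.308, 1.634, -0, 1.2, -0.07], TCP at [0.222, 0.584, 0.231] pointing down, gripper open.
Joint ranges: [-3.06, 3.06], [-0.79, 1.96], [0.05, 2.63], [-1.19, 4.34], [0.05, 2.64], [-2.94, 2.94]. Speed limits (rad/s): [2.79, 2.79, 3.14, 3.14, 3.14, 3.14].

## Interface

Orientations are given as a rotation vector (axis times angle).
In Python, from station import arm gives the robot as it stands.
- The arm moves only by the shell command python3 shift.py 'ROWS'. ROWS is rows parted by semicolons, their numbers by spaces, 1 to 10 of them, each of 7 numbers: the finger opening in m, then dx, dy, dz in m, then a rotation vector rx, ry, rz in rad; each row is the pose to reach, as a shift and turn from the pose commanded when the command began, along the tool's axes at that moment; what a row does not reach only later rows make up. A row lasts 1/12 s, in which the tool goes at most 0.0417 m and 0.125 rad, less where a joint would pass 70% of its speed; a pose out of reach is approached as far as the arm can. The fingers move at their own pace and stop on an object; the grip force is fixed at half the most. Time passes only in rows, so rows that do not move let the fingers close. It prints the time, the measured TCP pose, the force, the opening and the grip force at its end.
- arm.get_obs(): the state, without advancing time (a new reading comes with each control period).
- arm.camera(name): name is "side" or "top" or "wrist"; returns (picture, depth): 420x560x3 uint8, blue, green, red; 420x560 float32, m along the optical axis (not along the pixel's ray), 0 where there is no reading.
- arm.get_calibration(name): a dict with "camera_matrix" (3x3 intrinsics, pixels), "pose" (4x4, takes a point from camera to world coordinates); the wrist camera has in their place "mount" (4x4, takes a point from camera to tool coordinates, whose origin is the TCP and whose axes are the flange's). Camera axes: x right, y down, z forward; pixel columns grow to the right and rows downward; lengths in m; the calibration is good to about 2 mm. A picture is of the moment at which its call begins: read the wrist's pose just before it. get_calibration takes no time and is no camera call.
- arm.hand_in(): hands the job in; it is judged then, once.
The state is a dict: "clock": time; "joints": joint angles; "qd": joint speeds; "joint_efforts": joint torques, N m; "tcp_pos": TCP position; "ee_rot": TCP orientation; "force": force on the tool from outside, world axes, zero at the start; "moment": the same for the moment, N m; "finger_gap": finger opening in m; "gripper_force": force on a finger pad.
Only numpy, scipy, OpenCV 4.12 (cv2) and the standard library are available. Lean on these libraries where they do the work, as an engineer would, in place of code of your own. Each camera call takes 0.05 s, during which the arm holds its last target. There are 200 camera calls.

## Task

Empty the blue sorting board: lift it by its steel handle just far enough that both test tubes roll off into the grey trough while the two blister strips stay lying on the board, then lower the board gently back to level without letting it fall. After that lay both blister strips flat in the yellow bin. Do not touch the tubes with the robot, and leave the beaker and the tape roll where they are.

Things in the scene. Friction and masses are not known exactly. Their poses are not given: they have to be found in the camera images.
- sorter: Fixed sorting fixture on the worktop, aluminium base 270 x 395 mm. Origin on the worktop 5 mm from under the middle of the board; y points downhill (from handle to trough), x along the hinge line, z up. The board's hinge axis runs along x at y = 120 mm, z = 36 mm.
- trough (a point): Centre of the grey catch trough's black padded floor, 188 mm from the sorter's origin in its y, 12 mm above the worktop. Inside 254 mm (x) by 112 mm (y); far wall 70 mm high, end walls 56, near wall 30 (above the worktop).
- board (a joint): Tilt of the blue board, rad: 0 level (it rests there on stops), positive as the handle end rises, up to 0.9. The board weighs 0.5 kg and falls back when let go. The tubes begin to roll by themselves between about 0.12 and 0.2 rad, the strips begin to slide between about 0.42 and 0.6 rad, depending on hidden friction.
- handle (a point): Middle of the round steel handle bar (12 mm thick, 110 mm long, along the sorter's x) at the board's uphill end; moves with the board. With the board level it is 58 mm above the worktop, 290 mm from the hinge axis towards the sorter's -y and 22 mm above the axis. 34 mm free between bar and board edge; struts at the bar's ends only. It may turn between the fingers.
- board_top (a point): Centre of the upper face of the blue board (250 x 250 mm, 10 mm thick); 46 mm above the worktop when level, axes as the sorter's when level. Rails 16 mm high along the two sides at x = +-122 mm (6 mm thick); no rails at the trough edge and at the handle edge.
- tube_1_mid (a point): Middle of a clear test tube, 150 mm long, 26 mm thick (30 mm at the rim), 34 g; the tube's length is this point's z axis. It lies on the downhill half of the board, along the hinge line. Must not be touched by the robot.
- tube_2_mid (a point): The same for the second, equal test tube, which lies uphill of the first.
- tube_1: The first test tube; origin at its closed end, z axis along the tube.
- tube_2: The second test tube; origin at its closed end, z axis along the tube.
- strip_1: White and silver blister strip, 40 mm (its x) by 100 mm (its y) by 6 mm, 14 g (up to 40 % more or less). Origin at the centre of its underside. It lies flat on the uphill half of the board, roughly parallel to the downhill direction.
- strip_2: A second, equal blister strip, beside the first on the board.
- bin: Fixed yellow open bin, outside 210 (x) x 155 (y) x 36 mm, walls and floor 5 mm; origin at the centre of its underside on the worktop.
- beaker: Bystander: loose small glass beaker, 58 mm wide, 70 mm high, standing on the worktop; origin at the centre of its underside. To be left alone.
- tape_roll: Bystander: loose roll of tape lying flat, 104 mm wide, 25 mm high; origin at the centre of its underside. To be left alone.

How it is judged:
By the outcome, as a careful person would: the job done as asked, in the order asked, and still so for the second after the job is handed in, with the robot touching nothing.
It also fails if it takes over 64 s, if anything falls off the work surface, if the arm or the gripper's body presses on something with over 40 N, if the wrist force passes 120 N, or if a joint passes its speed limit or range.

## Working session

There is one attempt and no reset: what is moved stays moved. The work goes in short steps, Python scripts to look and compute and a shell command to move; the robot and the scene stay as the last step left them, time stands still between calls to the robot, and variables do not carry over. Pictures are saved under pics/ and viewed, at most 10 in all, crops included, and the job is handed in when it is done.

```bash
ls; mkdir -p pics
python3 - <<'E'
from station import arm
import cv2,numpy as np
o=arm.get_obs();print({k:np.round(v,3) for k,v in o.items()})
ims=[]
for n in("top","side"):
    p,d=arm.camera(n);cv2.imwrite(f"pics/{n}0.png",p);np.savez(f"pics/{n}0.npz",p=p,d=d)
    c=arm.get_calibration(n);print(n,np.round(c["camera_matrix"],1).tolist(),np.round(c["pose"],3).tolist())
print(arm.get_calibration("wrist"))
E
```

```text
pics
shift.py
station.py
{'clock': np.float64(0.0), 'joints': array([ 1.138,  0.309,  1.635, -0.   ,  1.2  , -0.07 ]), 'qd': array([ 0.   ,  0.001, -0.001,  0.001,  0.   ,  0.002]), 'joint_efforts': array([ 1.0000e-03, -4.1525e+01, -2.7666e+01, -0.0000e+00,  1.0000e-02,
       -0.0000e+00]), 'tcp_pos': array([0.221, 0.584, 0.23 ]), 'ee_rot': array([-0.567, -3.089,  0.004]), 'force': array([ 0.155,  0.141, -0.957]), 'moment': array([ 0.046,  0.017, -0.007]), 'gripper_force': np.float64(0.0), 'finger_gap': np.float64(0.085)}
top [[476.4, 0.0, 274.8], [0.0, 476.4, 208.3], [0.0, 0.0, 1.0]] [[-0.011, -0.996, 0.088, 0.429], [-1.0, 0.011, 0.006, 0.027], [-0.007, -0.088, -0.996, 1.551], [0.0, 0.0, 0.0, 1.0]]
side [[487.2, 0.0, 274.2], [0.0, 487.2, 208.0], [0.0, 0.0, 1.0]] [[-0.993, -0.062, 0.097, 0.409], [-0.113, 0.391, -0.913, 1.442], [0.018, -0.918, -0.395, 0.681], [0.0, 0.0, 0.0, 1.0]]
{'camera_matrix': array([[323.1970256 ,   0.        , 277.47844427],
       [  0.        , 323.1970256 , 206.07513481],
       [  0.        ,   0.        ,   1.        ]]), 'mount': array([[-4.26643429e-04, -9.50041134e-01, -3.12124432e-01,
         7.95827459e-02],
       [ 9.99999811e-01, -5.43749465e-04,  2.88157548e-04,
         3.44456860e-04],
       [-4.43479017e-04, -3.12124250e-01,  9.50041186e-01,
        -1.43529333e-01],
       [ 0.00000000e+00,  0.00000000e+00,  0.00000000e+00,
         1.00000000e+00]])}
```

View pics/top0.png

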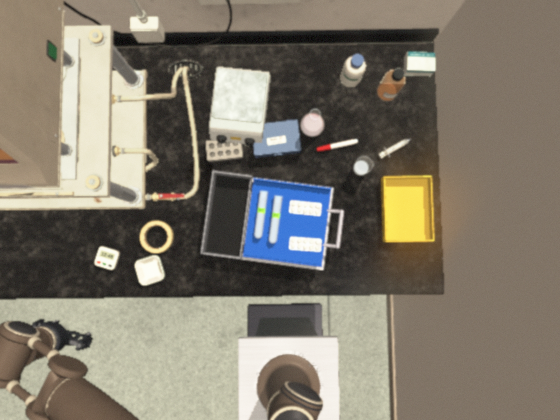

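View pics/side0.png

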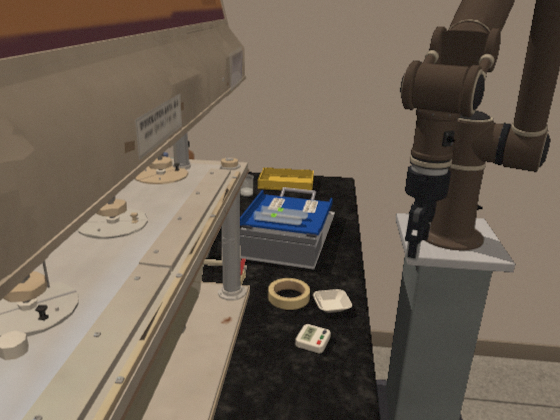

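The top view shows the board (245–332, 180–268), with its handle on the right around (336,228), the trough on the left (228,215), the strips at (305,208) and (305,244), the tubes at (261,215) and (276,220), and the bin at (408,209). The side view shows the same layout, with the handle at (300,192).

```bash
cat > h.py <<'E'
import numpy as np,cv2
from scipy.spatial.transform import Rotation as R
from station import arm
def cloud(n,d,pose=None):
    c=arm.get_calibration(n);K=c["camera_matrix"];T=c["pose"] if pose is None else pose
    v,u=np.mgrid[:420,:560]
    P=np.stack([(u-K[0,2])/K[0,0]*d,(v-K[1,2])/K[1,1]*d,d],-1)
    return P@T[:3,:3].T+T[:3,3]
def wrist():
    o=arm.get_obs();T=np.eye(4);T[:3,:3]=R.from_rotvec(o["ee_rot"]).as_matrix();T[:3,3]=o["tcp_pos"]
    p,d=arm.camera("wrist");T=T@arm.get_calibration("wrist")["mount"]
    return p,d,T
def rect(W,m):
    q=W[m][:,:2];r=cv2.minAreaRect((q*1000).astype(np.float32));return np.round(r[0],1),np.round(r[1],1),round(r[2],1),np.round(np.median(W[m][:,2])*1000,1),int(m.sum())
E
python3 - <<'E'
from h import *
for n in("top","side"):
    z=np.load(f"pics/{n}0.npz");p,d=z["p"],z["d"];W=cloud(n,d);H=cv2.cvtColor(p,cv2.COLOR_BGR2HSV)
    ok=d>0
    reg=(W[...,0]>.2)&(W[...,0]<.75)&(W[...,1]>-.5)&(W[...,1]<.3)&ok&(W[...,2]>-.02)&(W[...,2]<.15)
    def big(m,k=1):
        c,l,s,_=cv2.connectedComponentsWithStats(m.astype(np.uint8));i=1+np.argsort(-s[1:,4])[:k];return [l==j for j in i]
    blue=reg&(abs(H[...,0].astype(int)-112)<12)&(H[...,1]>150)
    yel=reg&(abs(H[...,0].astype(int)-26)<8)&(H[...,1]>120)
    for nm,m,k in(("blue",blue,1),("yel",yel,1)):
        for b in big(m,k):print(n,nm,rect(W,b))
    wh=reg&(H[...,1]<90)&(H[...,2]>150)&(W[...,2]>.03)&(W[...,2]<.08)
    for b in big(wh,5):
        v,u=np.nonzero(b);print(n,"white",u.mean().round(),v.mean().round(),rect(W,b))
    if n=="top":
        hb=ok&(W[...,2]>.035)&(W[...,2]<.08)&(W[...,1]<-.07)&(W[...,1]>-.16)&(W[...,0]>.25)&(W[...,0]<.5)&(H[...,1]<100)
        for b in big(hb,2):
            v,u=np.nonzero(b);print("handle",u.mean(),v.mean(),rect(W,b))
E
```

```text
top blue (array([ 5.181e+02, -1.000e-01]), array([245. , 244.2]), 81.8, np.float64(46.7), 3927)
top yel (array([ 562.8, -395.5]), array([224.6, 177.5]), 0.2, np.float64(6.2), 3614)
top white 314.0 239.0 (array([493.7, -90.1]), array([161.6, 140.1]), 85.0, np.float64(49.2), 658)
top white 305.0 208.0 (array([562.7, -59.7]), array([104.1,  44.9]), 84.0, np.float64(48.1), 452)
top white 260.0 214.0 (array([541.5,  81.7]), array([ 26.4, 148.9]), 82.0, np.float64(69.2), 361)
top white 274.0 230.0 (array([494.5,  40.6]), array([26. , 86.6]), 82.2, np.float64(69.8), 212)
top white 277.0 204.0 (array([571.8,  29.8]), array([26.5, 56.4]), 83.5, np.float64(69.7), 147)
handle 320.67537313432837 243.97014925373134 (array([ 455.1, -115. ]), array([54.9, 98.2]), 9.7, np.float64(48.8), 268)
handle 318.45454545454544 265.45454545454544 (array([380. , -96.8]), array([ 7.7, 24.7]), 20.6, np.float64(60.1), 11)
side blue (array([516.7, -51.4]), array([282.1, 390. ]), 0.6, np.float64(48.8), 1372)
side yel (array([ 565. , -326.1]), array([315.7, 227.7]), 89.6, np.float64(18.4), 1089)
side white 310.0 206.0 (array([448.5, -48.4]), array([198.2,  41.3]), 86.1, np.float64(50.6), 157)
side white 276.0 204.0 (array([561.4, -30.2]), array([157.9,  44.6]), 89.0, np.float64(51.5), 144)
side white 288.0 215.0 (array([510.8,  73.4]), array([50.6, 75.5]), 82.2, np.float64(73.7), 48)
side white 267.0 213.0 (array([568.1,  65.7]), array([44.2, 24. ]), 67.1, np.float64(74.1), 19)
side white 282.0 191.0 (array([ 550.4, -154.1]), array([36.5,  4.5]), 86.3, np.float64(55.2), 9)
```

```bash
cat >> h.py <<'E'
def go(pos,yaw):
    "shift+turn in tool axes to TCP pos, tool down, tool x axis at world yaw (deg)"
    o=arm.get_obs();A=R.from_rotvec(o["ee_rot"]);y=np.radians(yaw)
    X=np.array([np.cos(y),np.sin(y),0]);Z=np.array([0,0,-1.]);B=R.from_matrix(np.c_[X,np.cross(Z,X),Z])
    d=A.inv().apply(np.array(pos)-o["tcp_pos"]);print("shift",np.round(d,4),"dist",np.linalg.norm(d).round(3),"rot",np.round((A.inv()*B).as_rotvec(),4))
E
python3 -c "
from h import *
go([.494,-.10,.25],171.8)"
```

```text
shift [-0.4974 -0.5425 -0.0188] dist 0.736 rot [-0.0021 -0.0004 -0.2197]
```

```bash
R='0.045 -0.497 -0.5425 -0.019 -0.002 0 -0.22'; python3 shift.py '0.045 -0.497 -0.5425 -0.019 -0.002 0 -0.22;0.045 -0.497 -0.5425 -0.019 -0.002 0 -0.22;0.045 -0.497 -0.5425 -0.019 -0.002 0 -0.22;0.045 -0.497 -0.5425 -0.019 -0.002 0 -0.22;0.045 -0.497 -0.5425 -0.019 -0.002 0 -0.22;0.045 -0.497 -0.5425 -0.019 -0.002 0 -0.22;0.045 -0.497 -0.5425 -0.019 -0.002 0 -0.22;0.045 -0.497 -0.5425 -0.019 -0.002 0 -0.22;0.045 -0.497 -0.5425 -0.019 -0.002 0 -0.22;0.045 -0.497 -0.5425 -0.019 -0.002 0 -0.22'; python3 -c "
from h import *
go([.494,-.10,.25],171.8)"
```

```text
clock: 0.93
tcp_pos: [0.3758, 0.1954, 0.2419]
ee_rot: [0.223, 3.133, 0.003]
force: [0.8, 0.3, -0.3]
finger_gap: 0.0447
gripper_force: 0.0
shift [-0.1589 -0.2756 -0.0086] dist 0.318 rot [0.0019 0.0002 0.0009]
```

```bash
python3 shift.py '0.045 -0.156 -0.275 -0.008 0 0 0;0.045 -0.156 -0.275 -0.008 0 0 0;0.045 -0.156 -0.275 -0.008 0 0 0;0.045 -0.156 -0.275 -0.008 0 0 0;0.045 -0.156 -0.275 -0.008 0 0 0;0.045 -0.156 -0.275 -0.008 0 0 0;0.045 -0.156 -0.275 -0.008 0 0 0;0.045 -0.156 -0.275 -0.008 0 0 0;0.045 -0.156 -0.275 -0.008 0 0 0;0.045 -0.156 -0.275 -0.008 0 0 0'
python3 - <<'E'
from h import *
p,d,T=wrist();cv2.imwrite("pics/w1.png",p);np.savez("pics/w1.npz",p=p,d=d,T=T)
E
```

```text
clock: 1.77
tcp_pos: [0.4909, -0.0982, 0.2489]
ee_rot: [-0.229, -3.132, -0.004]
force: [-0.3, 0.2, 0.1]
finger_gap: 0.045
gripper_force: 0.0
```

View pics/w1.png

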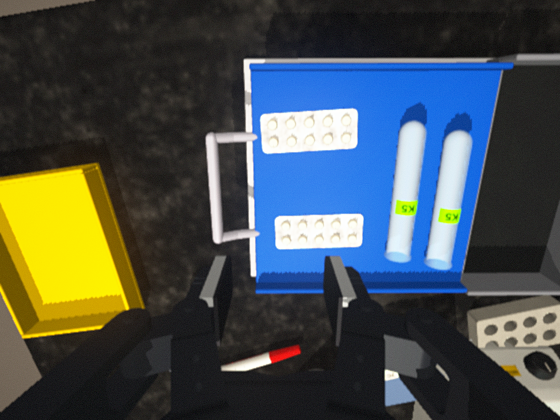

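The wrist view shows the handle bar from (213,137) to (218,240), strips centred at (309,131) and (319,231), both tubes on the downhill side, and the bin at the left.

Run:
```python
from h import *
z=np.load("pics/w1.npz");p,d,T=z["p"],z["d"],z["T"];W=cloud("wrist",d,T);H=cv2.cvtColor(p,cv2.COLOR_BGR2HSV)
for v in range(145,236,15):
    u=205+np.argmax(W[v,205:230,2]);print("bar",v,u,np.round(W[v,u]*1000,1), np.sum(W[v,200:235,2]>.045))
for nm,(a,b,c,e) in dict(s1=(255,362,104,158),s2=(268,368,206,252)).items():
    m=np.zeros((420,560),bool);m[c:e,a:b]=1;m&=(H[...,1]<90)&(d>0);m&=np.abs(W[...,2]-np.median(W[m][:,2]))<.006
    print(nm,rect(W,m))
bl=(abs(H[...,0].astype(int)-112)<12)&(H[...,1]>150)&(d>0)&(abs(W[...,2]-.046)<.008);print("board",rect(W,bl))
q=W[bl][:,:];
y=(abs(H[...,0].astype(int)-26)<8)&(H[...,1]>120)&(d>0)
print("binrim z",np.percentile(W[y][:,2],[5,50,95]))
f=y&(W[...,2]<.012);print("floor",rect(W,f))
```

```text
bar 145 209 [ 444.7 -159.9   65.5] 12
bar 160 214 [ 460.2 -158.    65.6] 12
bar 175 213 [ 475.1 -162.    66.6] 12
bar 190 212 [ 490.8 -166.6   65.7] 12
bar 205 216 [ 507.7 -165.9   65.2] 12
bar 220 216 [ 524.1 -169.2   66.2] 11
bar 235 223 [412.4 -86.8 392.6] 22
s1 (array([447.3, -60.8]), array([107.6,  41.2]), 85.2, np.float64(48.2), 3859)
s2 (array([561.7, -59.9]), array([101.4,  42.1]), 83.4, np.float64(48.2), 2881)
board (array([514.1,   3.4]), array([259.5, 247.9]), 81.7, np.float64(47.1), 32925)
binrim z [0.00450086 0.00638049 0.0365047 ]
floor (array([ 535.1, -187.2]), array([662.6, 325.2]), 89.0, np.float64(5.9), 14386)
```

```bash
python3 -c "
from h import *
go([.490,-.1635,.10],171.8);go([.490,-.1635,.040],171.8)"
```

```text
shift [-0.0094 -0.0663  0.1486] dist 0.163 rot [ 0.0028 -0.0018 -0.001 ]
shift [-0.0095 -0.0665  0.2086] dist 0.219 rot [ 0.0028 -0.0018 -0.001 ]
```

```bash
python3 shift.py '0.036 -0.0094 -0.0663 0.1 0 0 0;0.036 -0.0094 -0.0663 0.1 0 0 0;0.036 -0.0094 -0.0663 0.1 0 0 0;0.036 -0.0094 -0.0663 0.148 0 0 0;0.036 -0.0094 -0.0663 0.148 0 0 0;0.036 -0.0094 -0.0663 0.148 0 0 0;0.036 -0.0094 -0.0663 0.148 0 0 0'; python3 -c "
from h import *
go([.490,-.1635,.040],171.8)
p,d,T=wrist();W=cloud('wrist',d,T);np.savez('pics/w2.npz',p=p,d=d,T=T)
cv2.imwrite('pics/w2.png',p)"
```

```text
clock: 2.4
tcp_pos: [0.4912, -0.1625, 0.102]
ee_rot: [0.222, 3.134, 0.004]
force: [-0.9, 0.1, 0.3]
finger_gap: 0.0365
gripper_force: 0.0
shift [ 0.0011 -0.0013  0.062 ] dist 0.062 rot [ 0.0024 -0.0001  0.002 ]
```

View pics/w2.png

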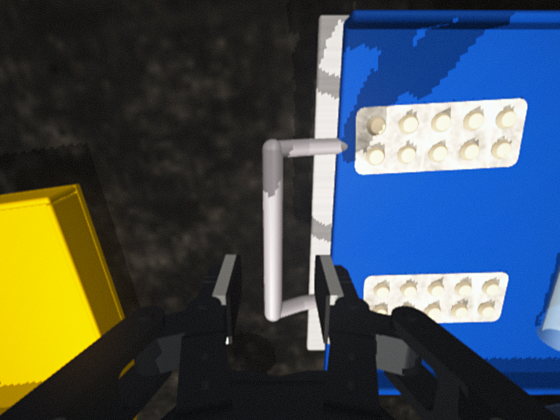

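The bar runs from (271,147) to (274,317) in this view, midway between the fingers at (228,290) and (326,290).

Run:
```python
from h import *
z=np.load("pics/w2.npz");p,d,T=z["p"],z["d"],z["T"];W=cloud("wrist",d,T)
for v in (160,190,232,260,300):
    m=(W[v,255:300,2]>.05)&(W[v,255:300,2]<.075);q=W[v,255:300][m]
    print(v,m.sum(),np.round(q.mean(0)*1000,1),np.round(q[:,2].max()*1000,1), np.round(q[[0,-1],1]*1000,1))
K=arm.get_calibration("wrist")["camera_matrix"]
def ray(T,u,v):return T[:3,3],T[:3,:3]@np.linalg.solve(K,[u,v,1])
T1=np.load("pics/w1.npz")["T"]
for a,b in(((213,137),(271,147)),((218,240),(274,317))):
    o1,d1=ray(T1,*a);o2,d2=ray(T,*b);A=np.c_[d1,-d2];s=np.linalg.lstsq(A,o2-o1,rcond=None)[0]
    print("tri",np.round((o1+s[0]*d1)*1000,1),np.round((o2+s[1]*d2)*1000,1))
```

```text
160 21 [ 444.1 -158.5   64. ] 66.0 [-164.4 -153. ]
190 20 [ 461.6 -160.8   63.6] 65.8 [-166.6 -155.4]
232 20 [ 487.8 -164.7   63.4] 65.5 [-170.9 -159.1]
260 18 [ 506.3 -167.4   64. ] 66.2 [-172.9 -162.3]
300 31 [ 539.2 -166.3   59.2] 65.8 [-177.8 -154.7]
tri [ 439.1 -158.7   44.4] [ 439.4 -158.7   44.4]
tri [ 548.6 -172.5   63.4] [ 548.7 -172.7   63.5]
```

```bash
python3 shift.py '0.036 -0.001 -0.0025 0.03 0.002 0 0;0.036 -0.001 -0.0025 0.062 0.002 0 0;0.036 -0.001 -0.0025 0.062 0.002 0 0;0.036 -0.001 -0.0025 0.062 0.002 0 0;0.036 -0.001 -0.0025 0.062 0.002 0 0' && python3 shift.py '0.005 0 0 0 0 0 0;0.005 0 0 0 0 0 0;0.005 0 0 0 0 0 0;0.005 0 0 0 0 0 0;0.005 0 0 0 0 0 0;0.005 0 0 0 0 0 0'
```

```text
clock: 2.87
tcp_pos: [0.4939, -0.1667, 0.042]
ee_rot: [0.223, 3.129, -0.002]
force: [0.6, -0.4, 0.4]
finger_gap: 0.0359
gripper_force: 0.0
clock: 3.37
tcp_pos: [0.494, -0.166, 0.0421]
ee_rot: [0.226, 3.129, 0.001]
force: [0.9, 3.3, 6.5]
finger_gap: 0.0102
gripper_force: 58.5
```

```bash
python3 shift.py '0.005 0 0.0005 -0.0058 0 0 0;0.005 0 0.0011 -0.0116 0 0 0;0.005 0 0.0018 -0.0174 0 0 0;0.005 0 0.0027 -0.0231 0 0 0;0.005 0 0.0036 -0.0288 0 0 0;0.005 0 0.0047 -0.0346 0 0 0;0.005 0 0.0059 -0.0402 0 0 0;0.005 0 0.0072 -0.0459 0 0 0;0.005 0 0.0086 -0.0516 0 0 0;0.005 0 0.0102 -0.0572 0 0 0'
python3 - <<'E'
from h import *
p,d=arm.camera("top");q,e=arm.camera("side")
a=cv2.resize(p[150:290,180:380],(800,560));b=cv2.resize(q[150:290,200:400],(800,560))
cv2.imwrite("pics/c3.png",cv2.resize(np.vstack([a,b]),(428,600)))
E
```

```text
clock: 4.2
tcp_pos: [0.4953, -0.1565, 0.098]
ee_rot: [0.224, 3.128, -0.002]
force: [4.8, 0.6, -3.9]
finger_gap: 0.0096
gripper_force: 58.4
```

View pics/c3.png

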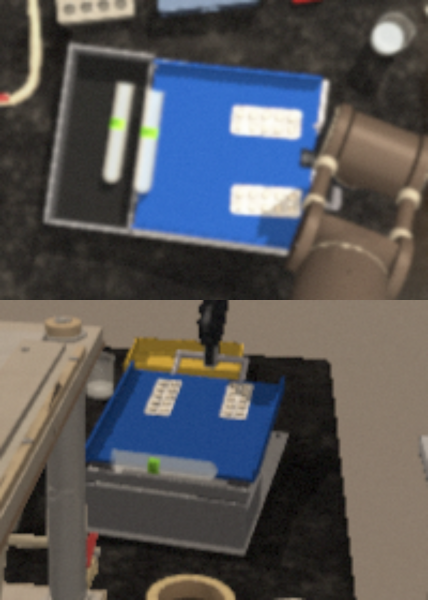

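The board is tilted, the first tube is in the trough and the second is at the edge, and the strips haven't moved. I'll hold here and check.

```bash
python3 shift.py '0.005 0 0 0 0 0 0;0.005 0 0 0 0 0 0;0.005 0 0 0 0 0 0;0.005 0 0 0 0 0 0;0.005 0 0 0 0 0 0;0.005 0 0 0 0 0 0;0.005 0 0 0 0 0 0;0.005 0 0 0 0 0 0'
python3 - <<'E'
from h import *
p,d=arm.camera("top");q,e=arm.camera("side")
a=cv2.resize(p[150:290,180:380],(800,560));b=cv2.resize(q[150:290,200:400],(800,560))
cv2.imwrite("pics/c4.png",cv2.resize(np.vstack([a,b]),(428,600)))
E
```

```text
clock: 4.97
tcp_pos: [0.4952, -0.1567, 0.0973]
ee_rot: [0.225, 3.128, -0.001]
force: [5.1, 1.2, -2.4]
finger_gap: 0.0096
gripper_force: 58.5
```

View pics/c4.png

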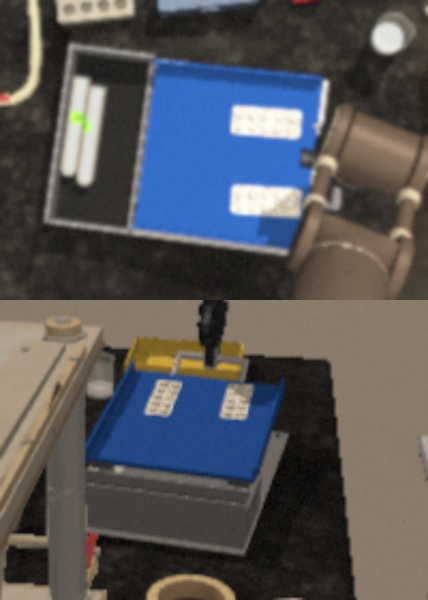

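Both tubes are in the trough. Now lowering.

```bash
python3 shift.py '0.005 0 -0.0016 0.0056 0 0 0;0.005 0 -0.003 0.0113 0 0 0;0.005 0 -0.0043 0.017 0 0 0;0.005 0 -0.0055 0.0226 0 0 0;0.005 0 -0.0066 0.0284 0 0 0;0.005 0 -0.0075 0.0341 0 0 0;0.005 0 -0.0084 0.0398 0 0 0;0.005 0 -0.0091 0.0456 0 0 0;0.005 0 -0.0096 0.051 0 0 0;0.005 0 -0.0099 0.0535 0 0 0' && python3 shift.py '0.005 0 -0.0001 0.0015 0 0 0;0.005 0 -0.0002 0.0028 0 0 0;0.005 0 -0.0003 0.0037 0 0 0;0.005 0 -0.0003 0.0037 0 0 0;0.005 0 -0.0003 0.0037 0 0 0;0.005 0 -0.0003 0.0037 0 0 0'
```

```text
clock: 5.9
tcp_pos: [0.4939, -0.1659, 0.0438]
ee_rot: [0.226, 3.129, 0.001]
force: [0.7, 6.4, 21.7]
finger_gap: 0.0102
gripper_force: 61.0
clock: 6.4
tcp_pos: [0.4939, -0.166, 0.0437]
ee_rot: [0.226, 3.131, 0.002]
force: [-2.6, 7.9, 24.7]
finger_gap: 0.0099
gripper_force: 61.2
```

The upward force shows that the board is on its stops. Release, rise and look.

```bash
python3 shift.py '0.036 0 0 0 0 0 0;0.036 0 0 0 0 0 0;0.036 0 0 0 0 0 0;0.036 0 0 0 0 0 0;0.036 0 0 0 0 0 0;0.036 0 0 -0.03 0 0 0;0.036 0 0 -0.06 0 0 0;0.036 0 0 -0.1 0 0 0;0.036 0 0 -0.14 0 0 0' && python3 shift.py '0.055 0 0.06 -0.06 0 0 0;0.055 0 0.06 -0.06 0 0 0;0.055 0 0.06 -0.06 0 0 0;0.055 0 0.06 -0.06 0 0 0'
cat > m.py <<'E'
from h import *
import sys
p,d,T=wrist();W=cloud("wrist",d,T);H=cv2.cvtColor(p,cv2.COLOR_BGR2HSV);cv2.imwrite("pics/%s.png"%sys.argv[1],p);np.savez("pics/%s.npz"%sys.argv[1],p=p,d=d,T=T)
m=((H[...,1]<90)&(H[...,2]>110)&(W[...,2]>.04)&(W[...,2]<.06)&(W[...,1]>-.119)&(W[...,1]<.1)&(W[...,0]>.4)&(W[...,0]<.62)&(d>0)).astype(np.uint8)
m=cv2.morphologyEx(m,cv2.MORPH_OPEN,np.ones((5,5)));c,l,s,_=cv2.connectedComponentsWithStats(m)
for i in range(1,c):
    if s[i,4]>600:
        print(s[i,:4],rect(W,l==i),np.percentile(W[l==i][:,2],[2,98]).round(4))
b=(abs(H[...,0].astype(int)-112)<12)&(H[...,1]>150)&(d>0)&(abs(W[...,2]-.046)<.02)&(W[...,0]>.42)&(W[...,0]<.6)
for lo in (-.11,-.06,0,.05):
    k=b&(W[...,1]>lo)&(W[...,1]<lo+.02);print("board z at",lo,np.median(W[k][:,2]).round(4) if k.any() else None)
E
python3 m.py w5
```

```text
clock: 7.15
tcp_pos: [0.4901, -0.1659, 0.1792]
ee_rot: [-0.224, -3.13, -0.002]
force: [0.3, -1.3, 0.0]
finger_gap: 0.0356
gripper_force: 0.0
clock: 7.48
tcp_pos: [0.5016, -0.1064, 0.2414]
ee_rot: [0.22, 3.129, -0.002]
force: [-0.5, -0.4, -0.5]
finger_gap: 0.0549
gripper_force: 0.0
[267  96 102  46] (array([447.5, -57.8]), array([101.3,  41.1]), 84.8, np.float64(48.2), 4154) [0.0463 0.053 ]
[281 205  91  37] (array([561.9, -59.8]), array([101.6,  42.2]), 83.3, np.float64(48.2), 3069) [0.0465 0.0531]
board z at -0.11 0.0471
board z at -0.06 0.0471
board z at 0 0.0471
board z at 0.05 0.0471
```

The board is level and the strips are measured. Next I'll check how far the fingertips reach at partial openings, from the wrist depth.

Run:
```python
from h import *
M=arm.get_calibration("wrist")["mount"]
for n in("w2","w1","w5"):
    z=np.load(f"pics/{n}.npz");d=z["d"];W=cloud("wrist",d,M)
    m=(d>0)&(abs(W[...,0])<.03)&(abs(W[...,1])<.07)&(W[...,2]>-.06)&(W[...,2]<.03)
    m=cv2.erode(m.astype(np.uint8),np.ones((2,2)))>0
    for s in(-1,1):
        q=W[m&(np.sign(W[...,1])==s)];print(n,s,np.percentile(q[:,2],[90,98,99.5,100]).round(4),"y",np.percentile(abs(q[q[:,2]>-.02][:,1]),[1,50,99]).round(4),"x",np.percentile(q[q[:,2]>-.02][:,0],[1,99]).round(4))
go([.4475,-.0585,.10],84.8);go([.4475,-.0585,.10],84.8-180)
```

```text
w2 -1 [-0.0222 -0.0097 -0.0052 -0.0013] y [0.0176 0.0192 0.0304] x [-0.0112  0.0108]
w2 1 [-0.0226 -0.0107 -0.0076 -0.006 ] y [0.0181 0.0212 0.0314] x [-0.0088  0.0107]
w1 -1 [-0.0216 -0.01   -0.0055 -0.0031] y [0.0221 0.0227 0.0349] x [-0.0113  0.0107]
w1 1 [-0.0215 -0.0114 -0.0082 -0.0064] y [0.0225 0.0245 0.0358] x [-0.0093  0.0107]
w5 -1 [-0.0201 -0.0107 -0.0071 -0.0042] y [0.027  0.0274 0.0397] x [-0.0113  0.0107]
w5 1 [-0.021  -0.0118 -0.0091 -0.0067] y [0.0275 0.0281 0.0407] x [-0.0093  0.0107]
shift [0.059  0.0405 0.1393] dist 0.157 rot [-4.0000e-04  9.0000e-04  1.5202e+00]
shift [0.059  0.0405 0.1393] dist 0.157 rot [-9.0000e-04 -4.0000e-04 -1.6214e+00]
```

```bash
python3 shift.py '0.05 0.03 0.02 0 0 0 1.52;0.05 0.059 0.0405 0 0 0 1.52;0.05 0.059 0.0405 0 0 0 1.52;0.05 0.059 0.0405 0 0 0 1.52;0.05 0.059 0.0405 0 0 0 1.52;0.05 0.059 0.0405 0 0 0 1.52;0.05 0.059 0.0405 0 0 0 1.52;0.05 0.059 0.0405 0.03 0 0 1.52;0.05 0.059 0.0405 0.06 0 0 1.52;0.05 0.059 0.0405 0.1 0 0 1.52'; python3 -c "
from h import *
go([.4475,-.0585,.10],84.8)"
```

```text
clock: 8.37
tcp_pos: [0.4479, -0.0596, 0.1382]
ee_rot: [2.023, 2.401, 0.0]
force: [1.3, -0.5, -0.7]
finger_gap: 0.0503
gripper_force: 0.0
shift [ 0.0012 -0.0003  0.0382] dist 0.038 rot [0.0017 0.0011 0.2615]
```

```bash
python3 shift.py '0.05 0.001 0 0.01 0 0 0.2615;0.05 0.001 0 0.025 0 0 0.2615;0.05 0.001 0 0.038 0 0 0.2615;0.05 0.001 0 0.038 0 0 0.2615'; python3 m.py w6;python3 -c "
from h import *
go([.4475,-.0585,.046],84.8)"
```

```text
clock: 8.7
tcp_pos: [0.4424, -0.0573, 0.0963]
ee_rot: [-2.307, -2.119, 0.011]
force: [-0.1, 0.3, 0.7]
finger_gap: 0.0501
gripper_force: 0.0
[422 141  94 150] (array([561.7, -60.2]), array([101. ,  41.8]), 83.7, np.float64(48.1), 9560) [0.0465 0.0528]
[253 154  67 146] (array([447.4, -58.3]), array([100.9,  40.8]), 85.0, np.float64(48.1), 9105) [0.0465 0.0528]
board z at -0.11 0.0469
board z at -0.06 0.0469
board z at 0 0.047
board z at 0.05 0.047
shift [-0.0007  0.0043  0.0519] dist 0.052 rot [-0.0085 -0.0007  0.0068]
```

View pics/w6.png

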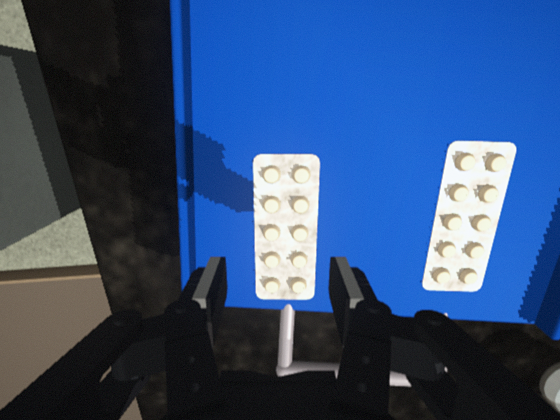

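The strips are at (287,227) and (469,216), and the fingers straddle the first one. Descend.

```bash
python3 shift.py '0.05 -0.0005 0.0043 0.02 -0.008 0 0.007;0.05 -0.0005 0.0043 0.035 -0.008 0 0.007;0.05 -0.0005 0.0043 0.0475 -0.008 0 0.007;0.05 -0.0005 0.0043 0.0475 -0.008 0 0.007;0.05 -0.0005 0.0043 0.0475 -0.008 0 0.007;0.05 -0.0005 0.0043 0.0475 -0.008 0 0.007'; python3 -c "
from h import *
go([.4475,-.0585,.0455],84.8)"
```

```text
clock: 9.25
tcp_pos: [0.4522, -0.0586, 0.0545]
ee_rot: [2.315, 2.114, 0.009]
force: [0.2, -0.1, 0.2]
finger_gap: 0.05
gripper_force: 0.0
shift [-0.0003 -0.0048  0.009 ] dist 0.01 rot [0.0091 0.0002 0.0002]
```

```bash
python3 shift.py '0.05 0 -0.004 0 0 0 0;0.05 0 -0.004 0 0 0 0;0.05 0 -0.004 0 0 0 0'; python3 -c "
from h import *
go([.4475,-.0585,.0455],84.8)"
```

```text
clock: 9.5
tcp_pos: [0.4479, -0.058, 0.0545]
ee_rot: [2.314, 2.114, 0.01]
force: [-0.6, -0.3, 0.1]
finger_gap: 0.0502
gripper_force: 0.0
shift [-0.0005 -0.0005  0.009 ] dist 0.009 rot [0.0093 0.0002 0.0003]
```

```bash
python3 shift.py '0.05 0 0 0.004 0.009 0 0;0.05 0 0 0.008 0.009 0 0;0.05 0 0 0.008 0.009 0 0;0.05 0 0 0.008 0.009 0 0'; python3 -c "
from h import *
go([.4475,-.0585,.0455],84.8)
M=arm.get_calibration('wrist')['mount'];p,d,T=wrist();W=cloud('wrist',d,T)
# gap between lower finger ends and board
L=cloud('wrist',d,M)
m=(d>0)&(abs(L[...,0])<.012)&(abs(L[...,1])<.045)&(abs(L[...,1])>.0235)&(W[...,2]<.075)
for s in(-1,1):print(np.percentile(W[m&(np.sign(L[...,1])==s)][:,2],[0.5,2,10,50]).round(4))
"
```

```text
clock: 9.83
tcp_pos: [0.4474, -0.0578, 0.0454]
ee_rot: [-2.318, -2.118, 0.002]
force: [-0.1, -0.4, -0.3]
finger_gap: 0.0502
gripper_force: 0.0
shift [-0.0007  0.0001 -0.0001] dist 0.001 rot [-0.0019 -0.0001  0.0004]
[0.0457 0.046  0.0466 0.0573]
[0.0456 0.046  0.0465 0.0567]
```

```bash
python3 shift.py '0.03 0 0 0 0 0 0;0.03 0 0 0 0 0 0;0.03 0 0 0 0 0 0;0.03 0 0 0 0 0 0;0.03 0 0 0 0 0 0'
```

```text
clock: 10.3
tcp_pos: [0.448, -0.0579, 0.0462]
ee_rot: [-2.319, -2.119, 0.001]
force: [-2.0, 0.8, 4.7]
finger_gap: 0.0375
gripper_force: 60.0
```

```bash
python3 shift.py '0.03 0 0 -0.015 0 0 0;0.03 0 0 -0.04 0 0 0;0.03 0 0 -0.08 0 0 0;0.03 0 0 -0.12 0 0 0;0.03 0 0 -0.12 0 0 0;0.03 0 0 -0.12 0 0 0';python3 -c "
from h import *
go([.515,-.393,.16],84.8)
z=np.load('pics/top0.npz');p,d=z['p'],z['d'];W=cloud('top',d);H=cv2.cvtColor(p,cv2.COLOR_BGR2HSV)
y=(abs(H[...,0].astype(int)-26)<8)&(H[...,1]>120)&(W[...,1]<-.25)&(W[...,1]>-.55)&(W[...,0]>.4)&(W[...,0]<.72)
print(rect(W,y&(W[...,2]>.03)&(W[...,2]<.045)),rect(W,y&(W[...,2]<.010)&(W[...,2]>0)))
"
```

```text
clock: 10.8
tcp_pos: [0.4504, -0.0585, 0.1686]
ee_rot: [2.316, 2.115, 0.006]
force: [-0.4, -0.7, -0.3]
finger_gap: 0.0373
gripper_force: 60.2
shift [-0.3273  0.0945  0.0095] dist 0.341 rot [0.0064 0.001  0.0002]
(array([ 558.2, -388.3]), array([157.3, 209.4]), 89.7, np.float64(35.7), 409) (array([ 562.1, -394.5]), array([223.5, 175.3]), 0.3, np.float64(5.2), 2421)
```

```bash
python3 -c "
from h import *
go([.508,-.388,.12],90)"
```

```text
shift [-0.3229  0.0868  0.0494] dist 0.338 rot [ 0.0064  0.0013 -0.0905]
```

```bash
python3 shift.py '0.03 -0.3229 0.087 0 0.006 0.001 -0.09;0.03 -0.3229 0.087 0 0.006 0.001 -0.09;0.03 -0.3229 0.087 0 0.006 0.001 -0.09;0.03 -0.3229 0.087 0 0.006 0.001 -0.09;0.03 -0.3229 0.087 0 0.006 0.001 -0.09;0.03 -0.3229 0.087 0.01 0.006 0.001 -0.09;0.03 -0.3229 0.087 0.02 0.006 0.001 -0.09;0.03 -0.3229 0.087 0.049 0.006 0.001 -0.09;0.03 -0.3229 0.087 0.049 0.006 0.001 -0.09;0.03 -0.3229 0.087 0.049 0.006 0.001 -0.09' && python3 shift.py '0.03 0 0 0 0 0 0;0.03 0 0 0 0 0 0;0.03 0 0 0 0 0 0'
python3 - <<'E'
from h import *
p,d,T=wrist();np.savez("pics/w7.npz",p=p,d=d,T=T);cv2.imwrite("pics/w7.png",p);W=cloud("wrist",d,T);H=cv2.cvtColor(p,cv2.COLOR_BGR2HSV)
y=(abs(H[...,0].astype(int)-26)<8)&(H[...,1]>120)&(d>0)
print(rect(W,y&(W[...,2]>.03)&(W[...,2]<.045)),rect(W,y&(W[...,2]<.010)&(W[...,2]>0)))
go([.508,-.388,.007],90)
E
```

```text
clock: 11.63
tcp_pos: [0.5021, -0.3881, 0.1104]
ee_rot: [-2.215, -2.207, 0.008]
force: [-0.4, 1.3, 0.4]
finger_gap: 0.0373
gripper_force: 60.2
clock: 11.88
tcp_pos: [0.5055, -0.3861, 0.1171]
ee_rot: [-2.217, -2.218, 0.006]
force: [-0.0, 1.1, 0.3]
finger_gap: 0.0373
gripper_force: 60.2
(array([ 556.6, -390.2]), array([154.9, 210.5]), 89.8, np.float64(36.4), 6757) (array([ 494.5, -377.5]), array([193. , 417.7]), 79.8, np.float64(6.0), 31482)
shift [-0.0018  0.0029  0.1106] dist 0.111 rot [-0.006  -0.001   0.0009]
```

View pics/w7.png

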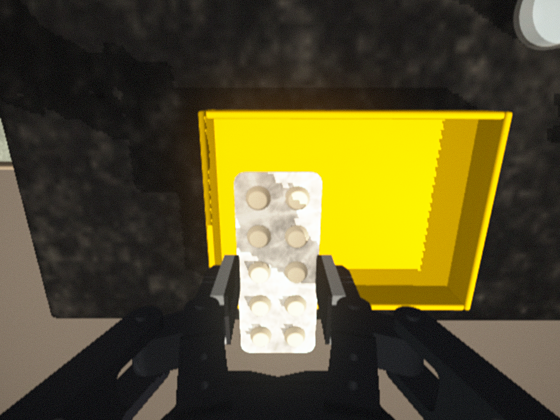

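The strip is held squarely over the left part of the bin, whose rim spans (200–510, 112–310). Lower to the floor.

```bash
python3 shift.py '0.03 -0.002 0.003 0.035 -0.006 -0.001 0;0.03 -0.002 0.003 0.07 -0.006 -0.001 0;0.03 -0.002 0.003 0.095 -0.006 -0.001 0;0.03 -0.002 0.003 0.106 -0.006 -0.001 0;0.03 -0.002 0.003 0.108 -0.006 -0.001 0;0.03 -0.002 0.003 0.109 -0.006 -0.001 0;0.03 -0.002 0.003 0.109 -0.006 -0.001 0;0.03 -0.002 0.003 0.109 -0.006 -0.001 0'
```

```text
clock: 12.6
tcp_pos: [0.5093, -0.3905, 0.0103]
ee_rot: [2.219, 2.219, 0.0]
force: [0.8, -0.8, -0.6]
finger_gap: 0.0373
gripper_force: 60.2
```

```bash
python3 shift.py '0.03 0 0 0.002 0 0 0;0.03 0 0 0.0035 0 0 0;0.03 0 0 0.0035 0 0 0;0.03 0 0 0.0035 0 0 0'
```

```text
clock: 12.93
tcp_pos: [0.5084, -0.3899, 0.0053]
ee_rot: [2.221, 2.22, -0.0]
force: [-0.1, -0.9, 3.5]
finger_gap: 0.0373
gripper_force: 60.6
```

```bash
python3 shift.py '0.05 0 0 0 0 0 0;0.05 0 0 0 0 0 0;0.05 0 0 0 0 0 0;0.05 0 0 0 0 0 0;0.05 0 0 -0.03 0 0 0;0.05 0 0 -0.07 0 0 0;0.05 0 0 -0.11 0 0 0;0.05 0 0 -0.14 0 0 0' && python3 shift.py '0.05 0.33 0.053 -0.01 0 0 0.11;0.05 0.33 0.053 -0.01 0 0 0.11;0.05 0.33 0.053 -0.01 0 0 0.11;0.05 0.33 0.053 -0.01 0 0 0.11;0.05 0.33 0.053 -0.01 0 0 0.11;0.05 0.33 0.053 -0.01 0 0 0.11;0.05 0.33 0.053 -0.01 0 0 0.11;0.05 0.33 0.053 -0.01 0 0 0.11;0.05 0.33 0.053 -0.01 0 0 0.11' && python3 shift.py '0.05 0 0 0.03 0 0 0;0.05 0 0 0.05 0 0 0;0.05 0 0 0.05 0 0 0;0.05 0 0 0.05 0 0 0'; python3 m.py w8; python3 -c "
from h import *
go([.5617,-.060,.0455],83.6)"
```

```text
clock: 13.6
tcp_pos: [0.5084, -0.3898, 0.1471]
ee_rot: [2.221, 2.22, -0.0]
force: [1.4, 0.4, 0.2]
finger_gap: 0.0501
gripper_force: 0.0
clock: 14.35
tcp_pos: [0.5613, -0.0524, 0.1545]
ee_rot: [-2.332, -2.1, -0.004]
force: [0.4, 0.3, -0.1]
finger_gap: 0.0501
gripper_force: 0.0
clock: 14.68
tcp_pos: [0.5593, -0.0592, 0.1029]
ee_rot: [-2.338, -2.093, 0.004]
force: [0.9, -0.1, 0.8]
finger_gap: 0.05
gripper_force: 0.0
[248 153  66 142] (array([561.5, -60.6]), array([101.4,  41.3]), 83.7, np.float64(48.0), 8706) [0.0465 0.0528]
board z at -0.11 0.0469
board z at -0.06 0.047
board z at 0 0.047
board z at 0.05 0.047
shift [-0.0002  0.0011  0.0589] dist 0.059 rot [-0.0014 -0.0002  0.0008]
```

```bash
python3 shift.py '0.05 0 0.0011 0.025 0 0 0;0.05 0 0.0011 0.045 0 0 0;0.05 0 0.0011 0.052 0 0 0;0.05 0 0.0011 0.052 0 0 0;0.05 0 0.0011 0.052 0 0 0;0.05 0 0.0011 0.052 0 0 0;0.05 0 0.0011 0.052 0 0 0'; python3 -c "
from h import *
go([.5617,-.060,.0455],83.6)"
```

```text
clock: 15.32
tcp_pos: [0.5634, -0.0597, 0.054]
ee_rot: [2.34, 2.094, 0.003]
force: [0.5, -0.7, -0.4]
finger_gap: 0.0501
gripper_force: 0.0
shift [-0.0004 -0.0017  0.0085] dist 0.009 rot [ 0.0024 -0.      0.001 ]
```

```bash
python3 shift.py '0.05 0 -0.0015 0.004 0.002 0 0;0.05 0 -0.0015 0.008 0.002 0 0;0.05 0 -0.0015 0.008 0.002 0 0;0.05 0 -0.0015 0.008 0.002 0 0;0.03 0 -0.0015 0.008 0.002 0 0;0.03 0 -0.0015 0.008 0.002 0 0;0.03 0 -0.0015 0.008 0.002 0 0;0.03 0 -0.0015 0.008 0.002 0 0;0.03 0 -0.0015 0.008 0.002 0 0'
```

```text
clock: 16.07
tcp_pos: [0.5614, -0.0593, 0.0451]
ee_rot: [-2.34, -2.095, 0.001]
force: [1.3, -0.4, 3.7]
finger_gap: 0.0376
gripper_force: 60.8
```

```bash
python3 shift.py '0.03 0 0 -0.015 0 0 0;0.03 0 0 -0.04 0 0 0;0.03 0 0 -0.08 0 0 0;0.03 0 0 -0.12 0 0 0;0.03 0 0 -0.12 0 0 0;0.03 0 0 -0.12 0 0 0';python3 -c "
from h import *
go([.606,-.390,.12],90)"
```

```text
clock: 16.57
tcp_pos: [0.5626, -0.0597, 0.1672]
ee_rot: [2.339, 2.094, 0.003]
force: [-1.0, 0.4, -0.7]
finger_gap: 0.0375
gripper_force: 60.2
shift [-0.3235  0.0794  0.0475] dist 0.337 rot [ 0.0029  0.0004 -0.1105]
```

```bash
python3 shift.py '0.03 -0.3235 0.079 0 0.003 0 -0.11;0.03 -0.3235 0.079 0 0.003 0 -0.11;0.03 -0.3235 0.079 0 0.003 0 -0.11;0.03 -0.3235 0.079 0 0.003 0 -0.11;0.03 -0.3235 0.079 0 0.003 0 -0.11;0.03 -0.3235 0.079 0 0.003 0 -0.11;0.03 -0.3235 0.079 0.01 0.003 0 -0.11;0.03 -0.3235 0.079 0.045 0.003 0 -0.11;0.03 -0.3235 0.079 0.047 0.003 0 -0.11;0.03 -0.3235 0.079 0.047 0.003 0 -0.11' && python3 shift.py '0.03 0 0 0 0 0 0;0.03 0 0 0 0 0 0;0.03 0 0 0 0 0 0;0.03 0 0 0 0 0 0'
python3 - <<'E'
from h import *
p,d,T=wrist();cv2.imwrite("pics/w9.png",p)
go([.606,-.390,.010],90)
E
```

```text
clock: 17.4
tcp_pos: [0.5986, -0.3902, 0.1089]
ee_rot: [-2.215, -2.205, 0.01]
force: [-1.3, 1.1, -0.4]
finger_gap: 0.0375
gripper_force: 60.2
clock: 17.73
tcp_pos: [0.6043, -0.3884, 0.1184]
ee_rot: [-2.218, -2.221, 0.005]
force: [0.2, 0.0, -0.3]
finger_gap: 0.0378
gripper_force: 60.2
shift [-0.0014  0.0021  0.1086] dist 0.109 rot [-0.0041  0.0003  0.0011]
```

View pics/w9.png

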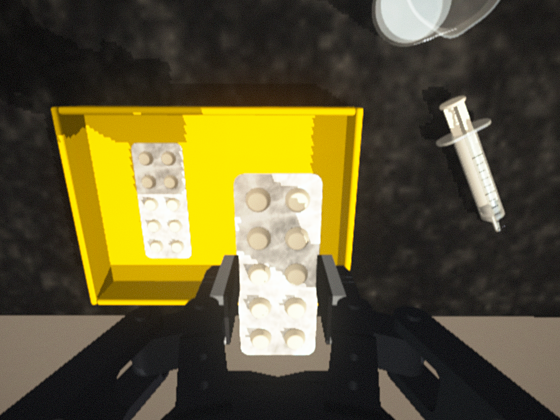

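The first strip lies flat at (162,200) and the second is over the right part of the bin. Lower.

```bash
python3 shift.py '0.03 -0.0014 0.002 0.035 -0.004 0 0;0.03 -0.0014 0.002 0.07 -0.004 0 0;0.03 -0.0014 0.002 0.095 -0.004 0 0;0.03 -0.0014 0.002 0.106 -0.004 0 0;0.03 -0.0014 0.002 0.108 -0.004 0 0;0.03 -0.0014 0.002 0.110 -0.004 0 0;0.03 -0.0014 0.002 0.112 -0.004 0 0;0.03 -0.0014 0.002 0.112 -0.004 0 0;0.03 -0.0014 0.002 0.112 -0.004 0 0'
```

```text
clock: 18.53
tcp_pos: [0.6062, -0.3917, 0.0072]
ee_rot: [2.221, 2.22, -0.0]
force: [0.5, 0.6, -0.0]
finger_gap: 0.0376
gripper_force: 60.2
```

```bash
python3 shift.py '0.03 0 0 0.0015 0 0 0;0.03 0 0 0.0025 0 0 0;0.03 0 0 0.0025 0 0 0;0.05 0 0 0.0025 0 0 0;0.05 0 0 0.002 0 0 0;0.05 0 0 0.002 0 0 0;0.05 0 0 0.002 0 0 0' && python3 shift.py '0.05 0 0 -0.03 0 0 0;0.05 0 0 -0.07 0 0 0;0.05 0 0 -0.11 0 0 0;0.05 0 0 -0.15 0 0 0;0.05 0 0 -0.2 0 0 0;0.05 0 0 -0.2 0 0 0;0.05 0 0 -0.2 0 0 0;0.05 0 0 -0.2 0 0 0'
python3 - <<'E'
from h import *
p,d,T=wrist();W=cloud("wrist",d,T);H=cv2.cvtColor(p,cv2.COLOR_BGR2HSV)
m=((H[...,1]<90)&(H[...,2]>110)&(W[...,2]>.003)&(W[...,2]<.03)&(W[...,0]>.46)&(W[...,0]<.653)&(W[...,1]<-.32)&(W[...,1]>-.46)).astype(np.uint8)
c,l,s,_=cv2.connectedComponentsWithStats(cv2.morphologyEx(m,cv2.MORPH_OPEN,np.ones((4,4))))
for i in range(1,c):
    if s[i,4]>300:print(rect(W,l==i),np.percentile(W[l==i][:,2],[2,98]).round(4))
t,_=arm.camera("top");a=cv2.resize(t[120:300,130:460],(785,428))
cv2.imwrite("pics/f10.png",np.vstack([a,cv2.resize(p[180:300,100:],(785,170))]))
E
```

```text
clock: 19.12
tcp_pos: [0.6044, -0.3906, 0.0025]
ee_rot: [-2.22, -2.219, 0.001]
force: [-0.0, 0.1, 0.0]
finger_gap: 0.0501
gripper_force: 0.0
clock: 19.78
tcp_pos: [0.6052, -0.391, 0.2033]
ee_rot: [-2.221, -2.22, 0.001]
force: [-0.3, 0.8, -0.7]
finger_gap: 0.0502
gripper_force: 0.0
(array([ 527.2, -362.4]), array([169.9,  81.9]), 59.0, np.float64(7.2), 3408) [0.0054 0.0121]
(array([ 607.2, -377.4]), array([133.4,  40.7]), 89.9, np.float64(7.2), 3395) [0.0053 0.012 ]
```

View pics/f10.png

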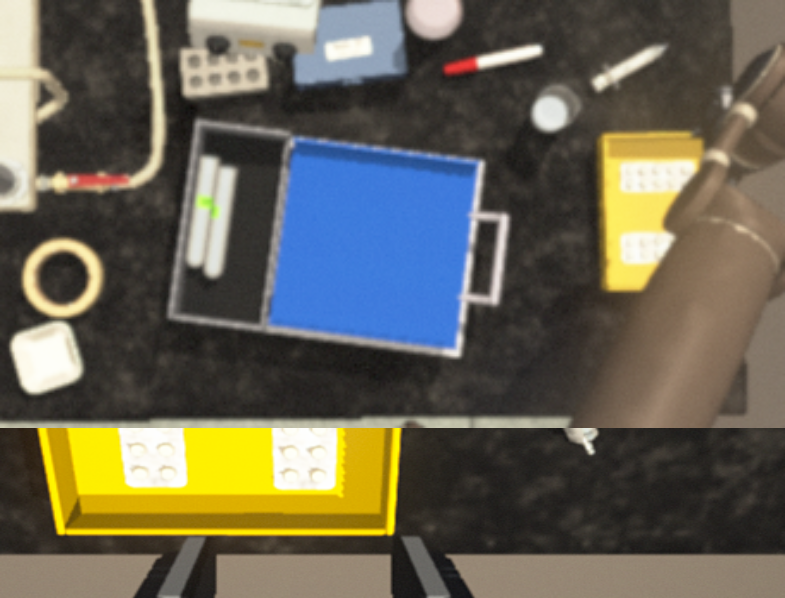

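Both strips lie flat in the bin (card height 7.2 mm, blister tops 12 mm). The tubes are in the trough at (210,215), the board is level and empty, and the beaker and tape roll are where they were.

```bash
python3 -c "
from station import arm
print(arm.hand_in())"
```

```text
the job is handed in; nothing more can be done
None
```

The job is done and handed in at about 20 s of the 64 s allowed: both tubes are in the trough, the board is back level, both strips lie flat in the yellow bin, and the beaker and tape roll were left alone.

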